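# Zero a hand grinder, back it off four clicks and refit its catch cup

### The arm

A 7-joint arm with a two-finger parallel gripper is mounted at the origin on a cart in front of the work surface, level with it; the furniture and walls round the work are solid. World frame = base frame: x ahead of the robot, y to its left, z up, the work surface at z = 0. Lengths are in mm, angles in rad, forces in N, time in s.
With the tool pointing down it reaches from about 350 to 900 mm from the base axis. Payload 19.9 kg.
Tool frame: the origin (TCP) lies at the very end of the fingers, on their centre line; the grasp point (between the pads) lies 19 mm behind it; z points along the fingers, y is the line along which they close (so a half turn about z gives the same grasp; the last joint's range is limited). The gripper opens to 94 mm and grips with 3 to 60 N. Pads are 16 mm wide; open, the fingers measure 119 mm over their backs; the gripper's body (75 mm by 177 mm) begins 78 mm behind the grasp point.
Start: joints at [-1.327, 0.417, -0.01, 1.614, 0.005, 1.111, -0.053], TCP at [175.593, 599.805, 205.425] pointing down, gripper open.
Joint ranges: [-2.81, 2.81], [-0.39, 2.02], [-1.27, 1.25], [0.06, 2.57], [-1.19, 4.33], [0.19, 2], [-2.82, 2.82]. Speed limits (rad/s): [1.89, 1.89, 2.39, 2.39, 3.01, 3.01, 3.01].

### API

Orientations are given as a rotation vector (axis times angle).
In Python, from station import * gives the robot as it stands.
- The arm moves only by the tool step_arm, never from a script. Its argument "targets" is a list of rows, each a list of 3 entries, a list of its own where there are three numbers: the closure, from -1 (fully open) to 1 (shut), so that 0 is half open, then the shift along the tool's x, y, z in m, then the turn about the tool's z in rad. A call has 1 to 12 rows; each row shifts and turns the commanded pose from where the row before left it, along the tool's axes as they then stand; what a row does not reach is not made up. A row lasts 1/10 s, in which the tool goes at most 50 mm and 8.59 degrees, less where a joint would pass 70% of its speed; a pose out of reach is approached as far as the arm can. A call with a gripper value outside its range is refused whole. The fingers move at their own pace and stop on an object; "force" is the grip in N (left out, the last holds). Time passes only in rows, so rows that do not move let the fingers close. It gives the time, the measured TCP pose, the force, the opening and the grip force at its end, in the units of the state.
- read_state(): the state, without advancing time (a new reading comes with each control period).
- grab_frame(name): name is "side" or "top" or "wrist"; returns a dict with "frame" (384x512x3 uint8, red, green, blue), "z_map" (384x512 float32, mm along the optical axis (not along the pixel's ray), 0 where there is no reading), "fx", "fy", "cx", "cy" (pixels), "dist" ([k1, k2, p1, p2, k3] as OpenCV has them; the pictures are not rectified), "cam_to_world" (4x4, takes a point from camera to world coordinates). Camera axes: x right, y up, looking along -z (the intrinsics and any distortion apply to the point x, -y, -z); pixel columns grow to the right and rows downward; lengths in mm; the calibration is good to about 2 mm. A picture is of the moment at which its call begins.
- job_done(): hands the job in; it is judged then, once.
The state is a dict: "time_s": time; "joint_positions": joint angles; "dq": joint speeds; "tau": joint torques, N m; "ee_pos": TCP position; "tool_rot": TCP orientation; "wrist_force": force on the tool from outside, world axes, zero at the start; "torque": the same for the moment, N m; "width": finger opening in mm; "gripper_force": force on a finger pad.
Only numpy, scipy, OpenCV 4.12 (cv2) and the standard library are available. Lean on these libraries where they do the work, as an engineer would, in place of code of your own. Each camera call takes 0.05 s, during which the arm holds its last target. There are 200 camera calls.

### The job

The hand coffee grinder stands upside down in its cradle with the click dial on top. Turn the dial clockwise until you feel the burrs touch, a firm stop beyond the last click that you must meet gently and not force, then back it off anticlockwise by exactly four clicks and leave it resting in that click. Then put the catch cup back over the dial, mouth down and fully home on the grinder's shoulder, gently, without disturbing the dial or the things around.

Things in the scene. Friction and masses are not known exactly. Their poses are not given: they have to be found in the camera images.
- grinder: Steel hand grinder, upside down in a round black rubber cradle 104 mm wide; fixed. Origin: on its vertical axis at table height. Barrel 58 mm in diameter up to a flat shoulder at z = 110 mm; above it a dark spigot 48 mm in diameter, chamfered, up to the end face at z = 124 mm, over which the catch cup slips. The burrs touch at a place that wear changes and that is not measured: feel for it.
- dial: Click dial on the grinder's end face, turning on its axis. Origin on the axis at z = 124 mm. Clockwise from above = finer, towards the burrs touching. 12 stops a turn, 30 degrees each; over the crest between two stops takes about 0.1 N m, then it snaps into the next. It starts 2 or 3 stops from the last one, in which the burrs touch. Clicks are counted from that last stop, one for every crest passed.
- dial_grip (a point): Middle of the dial's black thumb bar, on the axis at z = 143 mm. The bar is 13 mm thick, 30 mm long, from z = 133 to 153 mm on a steel disc 34 mm wide; pinch it across its flats. Burr touch: a stop 0 to 12 degrees past the centre of the last click, stiff (7 to 12 N a degree), at 21 mm radius: 0.25 N m gives about 10 N on it; over 18 N harms it. Let go there, the dial springs back to that centre.
- dial_nose (a point): The rounded nose at one end of the thumb bar, with a white line on top: a point 16 mm from the dial's axis on the bar's long centre line, at z = 143 mm. From the axis to here is the bar's long direction.
- catch_cup: Plain steel catch cup, upside down on the table, mouth down: outside diameter 58 mm, height 56 mm, inside diameter 52 mm, inside depth 52 mm, 90 g more or less. Origin: centre of the mouth's rim plane, z up towards the closed end. Fitted, the rim stands on the grinder's shoulder (origin at z = 110 mm) with the dial inside.
- crank: The grinder's crank, taken off and laid on the table: flat steel arm about 130 mm long with an upright dark wooden knob at one end, 42 mm high. Leave it alone. Origin: under its middle.
- salt_shaker: Glass salt shaker with a grey top, 44 mm wide, 90 mm tall, standing on the table. Leave it alone. Origin: centre of its foot.
- sauce_pot: Lidded portion pot of green sauce, 53 mm wide, 36 mm tall. Leave it alone. Origin: centre of its foot.
- steel_cup: Open steel portion cup standing mouth up, 68 mm wide, 42 mm tall, wider at the mouth. Leave it alone. Origin: centre of its foot.
There are look-alikes about, which are no part of the job. Leave any blue or yellow look-alike of the catch_cup alone.

How it is judged:
By the outcome, as a careful person would: the job done as asked, in the order asked, and still so for the second after the job is handed in, with the robot touching nothing.
It also fails if it takes over 72 s, if anything falls off the work surface, if the arm or the gripper's body presses on something with over 40 N, if the wrist force passes 120 N, or if a joint passes its speed limit or range.

## Working session

There is one attempt and no reset: what is moved stays moved. The work goes in short steps, Python scripts to look and compute and a tool call to move; the robot and the scene stay as the last step left them, time stands still between calls to the robot, and variables do not carry over. Pictures are saved under pics/ and viewed, at most 10 in all, crops included, and the job is handed in when it is done.

Besides the shell and the picture viewer there is one more tool, called after ">>>" as name(argument=value, ...) on one line, values as JSON. step_arm: Moves the arm, as the interface text tells. Its arguments: {"type":"object","properties":{"targets":{"type":"array"},"force":{"type":"number"}},"required":["targets"]}

```bash
mkdir -p pics; cat > h.py <<'E'
from station import *
import numpy as np, cv2
def shot(n,name):
    g=grab_frame(n); np.savez('pics/'+name+'.npz',**g)
    cv2.imwrite('pics/'+name+'.png',g['frame'][:,:,::-1]); return g
def pts(g):
    z=g['z_map']; h,w=z.shape
    u,v=np.meshgrid(np.arange(w),np.arange(h))
    K=np.array([[g['fx'],0,g['cx']],[0,g['fy'],g['cy']],[0,0,1.]])
    n=cv2.undistortPoints(np.stack([u,v],-1).reshape(-1,1,2).astype(np.float32),K,np.array(g['dist'],float)).reshape(h,w,2)
    P=np.stack([n[...,0]*z,-n[...,1]*z,-z,np.ones_like(z)],-1)@np.array(g['cam_to_world']).T
    P=P[...,:3]; P[z==0]=np.nan
    return P,n
def ray(g,n,zp):  # normalized pts (...,2) -> plane z=zp
    T=np.array(g['cam_to_world']); d=np.stack([n[...,0],-n[...,1],-np.ones(n.shape[:-1])],-1)@T[:3,:3].T
    o=T[:3,3]; return o+d*((zp-o[2])/d[...,2])[...,None]
E
python3 - <<'E'
from h import *
s=read_state(); print({k:np.round(v,3) for k,v in s.items()})
a=shot('top','top0');b=shot('side','side0')
for g in (a,b): print(np.round(g['cam_to_world'],2).tolist(),g['fx'],g['dist'])
cv2.imwrite('pics/both.png',cv2.resize(np.vstack([a['frame'],b['frame']])[:,:,::-1],(400,600)))
E
```

```text
{'time_s': np.float64(0.0), 'joint_positions': array([-1.327,  0.418, -0.01 ,  1.614,  0.005,  1.111, -0.053]), 'dq': array([-0.   ,  0.001,  0.001,  0.   , -0.001, -0.002,  0.001]), 'tau': array([ 2.0000e-03, -8.5126e+01,  6.4000e-01, -4.2600e+01, -4.9000e-02,
        1.8000e-02,  0.0000e+00]), 'ee_pos': array([175.529, 599.458, 204.845]), 'tool_rot': array([-4.46e-01, -3.11e+00,  2.00e-03]), 'wrist_force': array([ 0.349, -0.638,  0.15 ]), 'torque': array([ 0.014, -0.005, -0.013]), 'gripper_force': np.float64(0.0), 'width': np.float64(93.739)}
[[-0.02, 0.99, -0.12, 401.58], [-1.0, -0.02, -0.02, -62.2], [-0.02, 0.11, 0.99, 1275.18], [0.0, 0.0, 0.0, 1.0]] 460.7227792594896 [0.01472333 0.         0.         0.         0.        ]
[[-0.97, 0.12, -0.22, 306.7], [-0.25, -0.42, 0.87, 846.97], [0.01, 0.9, 0.44, 561.52], [0.0, 0.0, 0.0, 1.0]] 369.8400425611123 [-0.1156716  0.         0.         0.         0.       ]
```

View pics/top0.png

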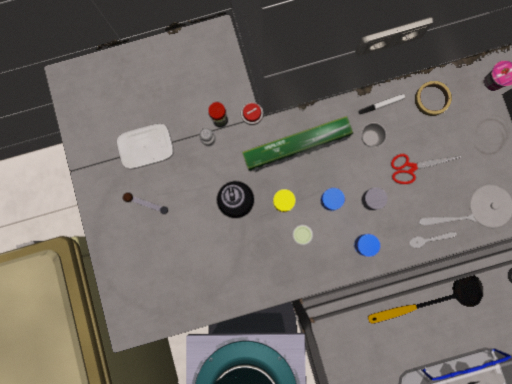

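View pics/side0.png

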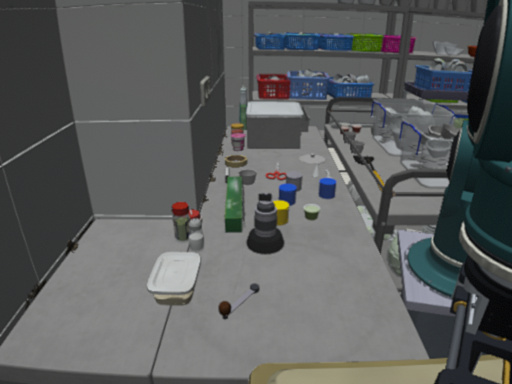

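Top view: the grinder is at about (235,198), yellow cup (284,200), blue cups (333,199) and (368,245), grey catch cup (375,198), open steel cup (373,135), sauce pot (303,235), crank (145,203) and shaker (207,137).

```bash
python3 - <<'E'
from h import *
g=dict(np.load('pics/top0.npz')); P,n=pts(g); f=g['frame']
def blob(u,v,r,zl,zh):
    m=(P[...,2]>zl)&(P[...,2]<zh); yy,xx=np.mgrid[:384,:512]; m&=np.hypot(xx-u,yy-v)<r
    q=P[m]; (c,rad)=cv2.minEnclosingCircle(q[:,:2].astype(np.float32)); return np.round(q.mean(0),1),np.round(c,1),round(rad,1),len(q)
print('table z',np.nanmedian(P[300:310,150:250,2]),np.nanmedian(P[160:180,200:220,2]))
for nm,a in dict(cup=(375,198,16,45,70),yellow=(284,200,16,45,70),blue=(333,199,16,45,70),blue2=(368,245,16,45,70),dial=(235,198,22,140,165),cradle=(235,198,25,10,90),end=(235,198,22,118,140),pot=(303,235,14,25,50),steel=(373,135,16,30,60),shak=(207,137,12,60,110),green=(300,143,60,15,100)).items(): 
    try: print(nm,blob(*a))
    except Exception as e: print(nm,e)
cr=f[170:225,205:265]; cv2.imwrite('pics/c1.png',cv2.resize(cr[:,:,::-1],None,fx=10,fy=10,interpolation=cv2.INTER_CUBIC))
print(np.round(P[185:206:2,225:246:2,2]).astype(int))
E
```

```text
table z 2.7744489027961663 2.741294730881009
cup (array([ 505.6, -356. ,   57.4]), array([ 506.3, -356.1]), 30.6, 405)
yellow (array([ 505.3, -112.5,   57.5]), array([ 505.8, -112.6]), 28.9, 381)
blue (array([ 506.6, -242.3,   57.5]), array([ 506.9, -242.9]), 29.1, 388)
blue2 (array([ 382. , -331. ,   57.9]), array([ 382.5, -331.9]), 30.2, 426)
dial (array([514.2,  19.7, 153.3]), array([515.6,  20.8]), 16.9, 72)
cradle (array([506.8,  14.6,  34.7]), array([518.7,  18.7]), 55.6, 661)
end (array([511.8,  19. , 128.9]), array([513.8,  20.7]), 24.2, 208)
pot (array([ 413.7, -160.1,   36.8]), array([ 413.6, -160.2]), 26.3, 303)
steel (array([ 686.7, -371. ,   38.8]), array([ 680.1, -362.7]), 34.5, 132)
shak (array([679.4,  90. ,  83.8]), array([681.5,  91.2]), 17.1, 145)
green (array([ 670.7, -145.6,   48.6]), array([ 662.8, -166.5]), 169.8, 3619)
[[ 36  35 110 116 113 113  42  40  36  34  27]
 [106 127 153 153 123 125 113 108  41  38  32]
 [128 134 155 158 138 138 123 120 109  40  38]
 [124 135 155 153 149 136 130 124 108  88  36]
 [135 135 156 157 155 137 134 127 117 110  42]
 [135 132 155 153 156 137 134 123 124 116  42]
 [128 134 157 155 156 136 135 126 115 112  45]
 [129 135 136 151 154 137 128 124 112 102  42]
 [123 125 131 133 124 123 127 117 110  79  43]
 [113 119 128 126 125 127 113 110  91  62  42]
 [ 88 109 112 111 113 112 111  87  72  42  40]]
```

View pics/c1.png

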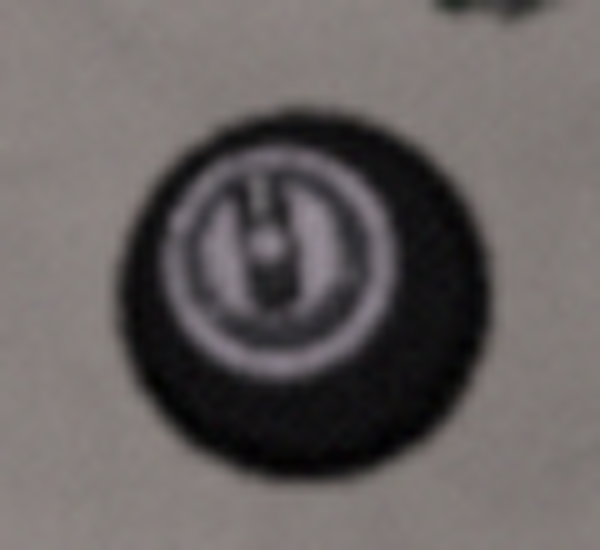

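The crop shows the thumb bar with its nose (white line) up, along about +x and some 8° towards +y. The dial axis is near (514, 20). I'll move above it.

```bash
cat >> h.py <<'E'
from scipy.spatial.transform import Rotation as Ro
def go(target,ang=None):
    """tool shift (mm) and turn for world target; ang = wanted world angle (deg) of tool y from +y, ccw"""
    s=read_state(); R=Ro.from_rotvec(s['tool_rot']).as_matrix()
    d=R.T@(np.array(target)-s['ee_pos']); y=R[:,1]; a=np.degrees(np.arctan2(-y[0],y[1]))
    print('t',round(s['time_s'],2),'pos',np.round(s['ee_pos'],1),'F',np.round(s['wrist_force'],1),'M',np.round(s['torque'],3),'w',round(s['width'],1),'gf',round(s['gripper_force'],1),'yang',round(a,2),'j',np.round(s['joint_positions'],2), 'tilt',np.round(np.degrees(R[:2,2]),2))
    print('shift mm',np.round(d,1), 'turn rad', None if ang is None else round(-np.radians((ang-a+90)%180-90),4))
E
python3 -c "
from h import *
go([514,20,300],8)"
```

```text
t 0.1 pos [175.5 599.5 204.9] F [-0.1 -0.2  0.9] M [ 0.021 -0.037  0.002] w 94.0 gf 0.0 yang -16.32 j [-1.33  0.42 -0.01  1.61  0.    1.11 -0.05] tilt [-0.01 -0.06]
shift mm [-487.7 -461.1  -94.6] turn rad -0.4245
```

>>> step_arm(targets=[[-1,[-0.027,-0.0256,-0.012],0],[-1,[-0.027,-0.0256,-0.012],0],[-1,[-0.027,-0.0256,-0.012],0],[-1,[-0.027,-0.0256,-0.012],0],[-1,[-0.027,-0.0256,-0.012],0],[-1,[-0.027,-0.0256,-0.012],0],[-1,[-0.027,-0.0256,-0.012],0],[-1,[-0.027,-0.0256,-0.012],0],[-1,[-0.027,-0.0256,0],0],[-1,[-0.027,-0.0256,0],0],[-1,[-0.027,-0.0256,0],0],[-1,[-0.027,-0.0256,0],0]])

```text
time_s: 1.3
ee_pos: [400.6, 212.4, 301.4]
tool_rot: [-0.446, -3.11, -0.0]
wrist_force: [0.2, 0.6, -0.9]
width: 93.7
gripper_force: 0.0
```

```bash
python3 -c "
from h import *
go([514,20,300],8)"
```

```text
t 1.3 pos [400.6 212.4 301.4] F [ 0.2  0.6 -0.9] M [0.037 0.009 0.017] w 93.7 gf 0.0 yang -16.32 j [-0.84  0.01  0.29  1.9  -0.    1.23  0.74] tilt [-0.  0.]
shift mm [-162.9 -152.9    1.4] turn rad -0.4244
```

>>> step_arm(targets=[[-1,[-0.0272,-0.0255,0],0],[-1,[-0.0272,-0.0255,0],0],[-1,[-0.0272,-0.0255,0],0],[-1,[-0.0272,-0.0255,0],0],[-1,[-0.0272,-0.0255,0],0],[-1,[-0.0272,-0.0255,0],0],[-1,[0,0,0],-0.14],[-1,[0,0,0],-0.14],[-1,[0,0,0],-0.14],[-1,[0,0,0],0],[-1,[0,0,0],0]])

```text
time_s: 2.4
ee_pos: [513.8, 21.2, 301.4]
tool_rot: [0.205, -3.135, 0.0]
wrist_force: [0.2, -0.0, 0.2]
width: 93.9
gripper_force: 0.0
```

```bash
python3 - <<'E'
from h import *
go([514,20,300],8)
g=shot('wrist','w0'); P,n=pts(g); print(np.round(g['cam_to_world'],2).tolist(),g['fx'])
for lo,hi in((145,160),(105,114),(130,140)):
    m=(P[...,2]>lo)&(P[...,2]<hi)&(np.hypot(P[...,0]-514,P[...,1]-20)<45); q=P[m]
    if len(q): print(lo,len(q),np.round(q.mean(0),1),cv2.minEnclosingCircle(q[:,:2].astype(np.float32)))
E
```

```text
t 2.4 pos [513.8  21.2 301.4] F [ 0.2 -0.   0.2] M [ 0.007  0.009 -0.025] w 93.9 gf 0.0 yang 7.49 j [-0.53  0.14  0.48  1.77 -0.07  1.24  1.67] tilt [-0.02 -0.01]
shift mm [-0.1 -1.3  1.4] turn rad -0.0089
[[-0.13, -0.95, -0.27, 434.3], [0.99, -0.13, -0.04, 9.4], [-0.0, -0.28, 0.96, 481.4], [0.0, 0.0, 0.0, 1.0]] 274.3549630178846
145 269 [514.3  19.8 153. ] ((515.6968383789062, 19.667470932006836), 16.750518798828125)
105 349 [505.6  18.5 110.4] ((513.8197021484375, 19.71339225769043), 29.017911911010742)
130 307 [511.8  19.5 133.5] ((513.8358154296875, 19.662250518798828), 17.582904815673828)
```

View pics/w0.png

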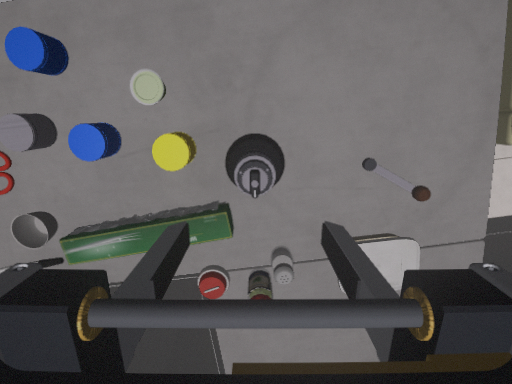

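The wrist view shows the dial at (255,180), its nose pointing down in the image (+x). The grinder axis is at (513.8, 19.7). Next is the bar angle.

```bash
python3 - <<'E'
from h import *
g=dict(np.load('pics/w0.npz')); P,n=pts(g)
m=(P[...,2]>146)&(np.hypot(P[...,0]-514,P[...,1]-20)<20)
q=P[m][:,:2]; w,v=np.linalg.eigh(np.cov(q.T)); d=v[:,1]*np.sign(v[0,1]); print('bar ang',np.degrees(np.arctan2(d[1],d[0])),np.sqrt(w))
print(cv2.minAreaRect(q.astype(np.float32)))
# dark+white colour blob cast to plane 153 
X=ray(g,n,153.); gr=g['frame'].max(2); r=np.hypot(X[...,0]-513.8,X[...,1]-19.7)
wh=(r<20)&m&(gr>110); print('white',X[wh][:,:2].mean(0),wh.sum())
q=X[m][:,:2]; print(cv2.minAreaRect(q.astype(np.float32)))
go([513.8,19.7,136],8)
E
```

```text
bar ang 5.134192451615083 [ 3.87106485 10.2329948 ]
((513.1973266601562, 19.579483032226562), (15.920356750488281, 38.07209396362305), 89.85081481933594)
white [518.67823919  19.8095203 ] 45
((655.1666870117188, 51.08716583251953), (320.24853515625, 96.31944274902344), 7.47918701171875)
t 2.45 pos [513.8  21.3 301.4] F [ 0.  -0.3  0.5] M [0.017 0.02  0.012] w 93.8 gf 0.0 yang 7.51 j [-0.53  0.14  0.48  1.77 -0.07  1.24  1.67] tilt [-0.01 -0.  ]
shift mm [  0.2  -1.6 165.4] turn rad -0.0086
```

>>> step_arm(targets=[[-0.4,[0,-0.0008,0.03],0],[-0.4,[0,-0.0008,0.03],0],[-0.4,[0,0,0.03],0],[-0.4,[0,0,0],0],[-0.4,[0,0,0],0]])

```text
time_s: 2.95
ee_pos: [514.2, 19.6, 212.2]
tool_rot: [0.209, -3.134, 0.001]
wrist_force: [-0.0, -0.6, 0.7]
width: 65.7
gripper_force: 0.0
```

```bash
python3 - <<'E'
from h import *
g=shot('wrist','w1'); P,n=pts(g)
for lo,hi in((145,160),(105,114),(130,139)):
    m=(P[...,2]>lo)&(P[...,2]<hi)&(np.hypot(P[...,0]-514,P[...,1]-20)<32); q=P[m][:,:2]
    w,v=np.linalg.eigh(np.cov(q.T)); d=v[:,1]*np.sign(v[0,1])
    print(lo,len(q),cv2.minEnclosingCircle(q.astype(np.float32)),'ang',np.degrees(np.arctan2(d[1],d[0])),cv2.minAreaRect(q.astype(np.float32)))
go([513.8,19.7,136],6)
cv2.imwrite('pics/c2.png',cv2.resize(g['frame'][140:290,180:340,::-1],None,fx=4,fy=4))
E
```

```text
145 474 ((515.7030639648438, 19.889604568481445), 16.840173721313477) ang 8.127071042451659 ((515.72265625, 19.841991424560547), (33.427513122558594, 12.205292701721191), 8.031079292297363)
105 539 ((514.0030517578125, 19.72930145263672), 28.98026466369629) ang -81.11514405359698 ((513.3018798828125, 19.056568145751953), (55.589385986328125, 56.59036636352539), 12.969619750976562)
130 542 ((514.0391845703125, 19.66381072998047), 17.74654769897461) ang -80.67632640861761 ((512.7452392578125, 19.36697006225586), (32.44207763671875, 34.880733489990234), 9.721962928771973)
t 3.0 pos [514.7  19.7 212.9] F [ 1.1  0.9 -0.2] M [0.014 0.065 0.045] w 66.0 gf 0.0 yang 7.67 j [-0.51  0.23  0.48  1.89 -0.12  1.05  1.72] tilt [0.07 0.  ]
shift mm [ 1.   0.1 76.9] turn rad 0.0291
```

View pics/c2.png

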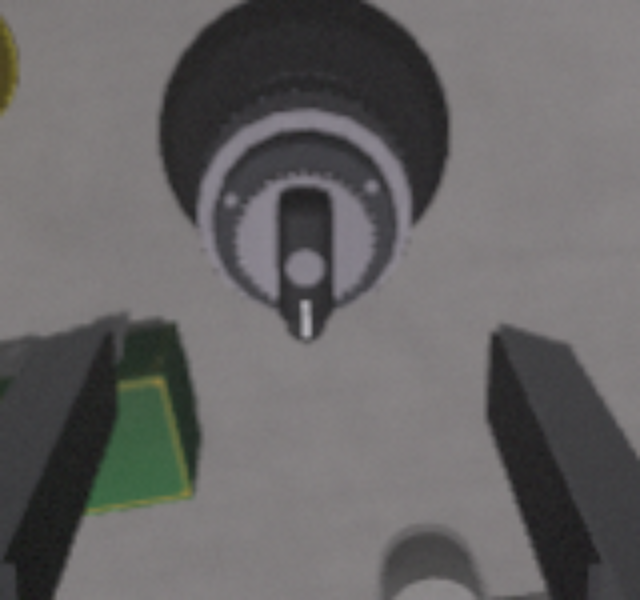

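The bar is centred between the fingers and square to them (bar 8.1°, tool 7.7°). I'll go down and grip it.

>>> step_arm(targets=[[-0.4,[0.0003,0,0.025],-0.006],[-0.4,[0,0,0.025],0],[-0.4,[0,0,0.0165],0],[-0.4,[0,0,0.01],0],[-0.4,[0,0,0],0]])

```text
time_s: 3.5
ee_pos: [514.0, 19.7, 135.2]
tool_rot: [0.221, -3.134, 0.0]
wrist_force: [0.4, 0.8, -0.0]
width: 65.8
gripper_force: 0.0
```

>>> step_arm(force=40, targets=[[0.72,[0,0,0],0],[0.72,[0,0,0],0],[0.72,[0,0,0],0],[1,[0,0,0],0],[1,[0,0,0],0],[1,[0,0,0],0],[1,[0,0,0],0],[1,[0,0,0],0]])

```text
time_s: 4.3
ee_pos: [513.8, 20.3, 135.1]
tool_rot: [0.222, -3.134, -0.001]
wrist_force: [-0.9, 4.6, 2.8]
width: 12.5
gripper_force: 40.0
```

```bash
python3 -c "
from h import *
go([514,19.7,136],8)"
```

```text
t 4.3 pos [513.8  20.3 135.1] F [-0.9  4.6  2.8] M [ 1.083  0.289 -0.096] w 12.5 gf 40.0 yang 8.12 j [-0.48  0.33  0.45  1.97 -0.18  0.89  1.78] tilt [-0.    0.03]
shift mm [-0.1 -0.6 -0.9] turn rad 0.0021
```

>>> step_arm(targets=[[1,[0,0.0006,0],0],[1,[0,0,0],0]])

```text
time_s: 4.5
ee_pos: [513.7, 20.3, 135.0]
tool_rot: [-0.222, 3.134, -0.0]
wrist_force: [-0.9, 1.6, 3.3]
width: 12.3
gripper_force: 40.0
```

```bash
python3 -c "
from h import *
go([514,19.7,136],8)"
```

```text
t 4.5 pos [513.7  20.3 135. ] F [-0.9  1.6  3.3] M [0.522 0.2   0.027] w 12.3 gf 40.0 yang 8.1 j [-0.48  0.33  0.45  1.97 -0.18  0.88  1.78] tilt [ 0. -0.]
shift mm [-0.2 -0.6 -1. ] turn rad 0.0017
```

>>> step_arm(targets=[[1,[0,0,0],0.0873],[1,[0,0,0],0.0873],[1,[0,0,0],0]])

```text
time_s: 4.8
ee_pos: [513.7, 20.4, 135.0]
tool_rot: [0.055, 3.141, -0.0]
wrist_force: [-1.3, 2.7, 4.3]
width: 12.6
gripper_force: 40.0
```

```bash
python3 -c "
from h import *
go([514,19.7,136],8)"
```

```text
t 4.8 pos [513.7  20.4 135. ] F [-1.3  2.7  4.3] M [ 0.553  0.287 -0.008] w 12.6 gf 40.0 yang -2.0 j [-0.51  0.33  0.49  1.97 -0.2   0.89  1.62] tilt [ 0. -0.]
shift mm [-0.3 -0.6 -1. ] turn rad -0.1746
```

>>> step_arm(targets=[[1,[0,0,0],0.0873],[1,[0,0,0],0.0873],[1,[0,0,0],0.0873],[1,[0,0,0],0.0873],[1,[0,0,0],0]])

```text
time_s: 5.3
ee_pos: [513.8, 20.5, 135.0]
tool_rot: [0.596, 3.085, 0.0]
wrist_force: [-0.8, 4.3, 2.4]
width: 12.6
gripper_force: 40.0
```

```bash
python3 -c "
from h import *
go([514,19.7,136],8)"
```

```text
t 5.3 pos [513.8  20.5 135. ] F [-0.8  4.3  2.4] M [0.871 0.249 0.013] w 12.6 gf 40.0 yang -21.86 j [-0.57  0.34  0.56  1.97 -0.23  0.89  1.31] tilt [0.01 0.  ]
shift mm [-0.5 -0.6 -1. ] turn rad -0.5211
```

```bash
python3 - <<'E'
from h import *
g=shot('wrist','w2'); 
cv2.imwrite('pics/c3.png',cv2.resize(g['frame'][170:384,150:380,::-1],None,fx=2.5,fy=2.5))
for i in range(4): print(np.round(read_state()['torque'],3))
E
```

```text
[ 0.987  0.156 -0.04 ]
[ 0.987  0.156 -0.04 ]
[ 0.987  0.156 -0.04 ]
[ 0.987  0.156 -0.04 ]
```

View pics/c3.png

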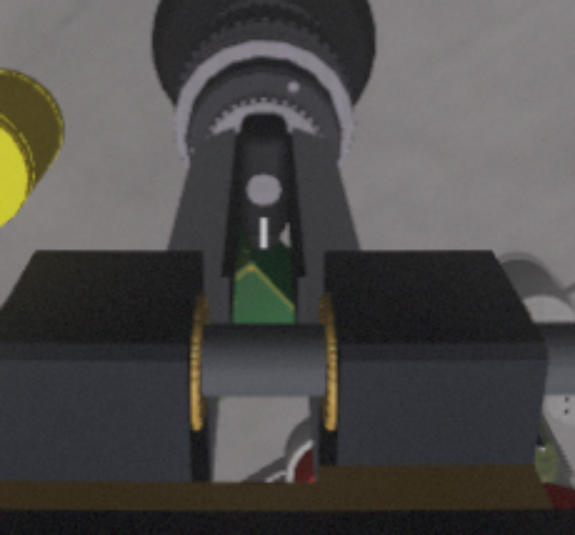

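The picture shows the bar turned with the fingers, its white line central at (264,232) in the crop. I'll read the torque just before the next crest to learn its sign.

>>> step_arm(targets=[[1,[0,0,0],0.07],[1,[0,0,0],0.07],[1,[0,0,0],0.07],[1,[0,0,0],0]])

```text
time_s: 5.75
ee_pos: [513.8, 20.6, 135.0]
tool_rot: [0.914, 3.006, 0.0]
wrist_force: [-0.6, 4.5, 3.0]
width: 12.7
gripper_force: 40.0
```

```bash
python3 -c "
from h import *
go([514,19.7,136],8)"
```

```text
t 5.75 pos [513.8  20.6 135. ] F [-0.6  4.5  3. ] M [1.149 0.142 0.047] w 12.7 gf 40.0 yang -33.81 j [-0.6   0.35  0.61  1.97 -0.26  0.89  1.12] tilt [0.01 0.01]
shift mm [-0.6 -0.6 -1. ] turn rad -0.7298
```

>>> step_arm(targets=[[1,[0,0,0],0.0873],[1,[0,0,0],0.0873],[1,[0,0,0],0.0873],[1,[0,0,0],0]])

```text
time_s: 6.15
ee_pos: [513.9, 20.6, 135.0]
tool_rot: [1.299, 2.86, 0.001]
wrist_force: [1.0, 6.1, 2.8]
width: 12.7
gripper_force: 40.0
```

```bash
python3 -c "
from h import *
go([514,19.7,136],8)"
```

```text
t 6.15 pos [513.9  20.6 135. ] F [1.  6.1 2.8] M [ 1.208  0.008 -0.077] w 12.7 gf 40.0 yang -48.85 j [-0.65  0.36  0.66  1.97 -0.28  0.9   0.88] tilt [0.02 0.02]
shift mm [-0.8 -0.5 -1. ] turn rad -0.9922
```

>>> step_arm(targets=[[1,[0.00045,0.0004,0],0.03],[1,[0,0,0],0.03],[1,[0,0,0],0]])

```text
time_s: 6.45
ee_pos: [513.9, 20.7, 135.1]
tool_rot: [1.387, 2.819, 0.0]
wrist_force: [0.9, 3.0, 1.9]
width: 12.7
gripper_force: 40.0
```

```bash
python3 -c "
from h import *
go([514,19.7,136],8)"
```

```text
t 6.45 pos [513.9  20.7 135.1] F [0.9 3.  1.9] M [ 0.496 -0.235  0.026] w 12.7 gf 40.0 yang -52.39 j [-0.66  0.37  0.68  1.97 -0.29  0.9   0.83] tilt [ 0.02 -0.01]
shift mm [-0.9 -0.5 -0.9] turn rad -1.054
```

>>> step_arm(targets=[[1,[0,0,0],0.02],[1,[0,0,0],0]])

```text
time_s: 6.65
ee_pos: [513.9, 20.8, 135.0]
tool_rot: [1.415, 2.804, 0.0]
wrist_force: [2.4, 1.9, 1.5]
width: 12.6
gripper_force: 40.0
```

```bash
cat >q.py <<'E'
from h import *
s=read_state(); R=Ro.from_rotvec(s['tool_rot']).as_matrix(); y=R[:,1]
print('yang',round(np.degrees(np.arctan2(-y[0],y[1])),2),'Mz',np.round(s['torque'][2],3),'F',np.round(s['wrist_force'],1),'tau7',np.round(s['tau'][6],3))
E
python3 q.py
```

```text
yang -53.56 Mz 0.052 F [2.4 1.9 1.5] tau7 -0.485
```

>>> step_arm(targets=[[1,[0,0,0],0.018],[1,[0,0,0],0]])

```text
time_s: 6.85
ee_pos: [513.9, 20.7, 135.0]
tool_rot: [1.441, 2.791, -0.0]
wrist_force: [3.0, 2.0, 1.2]
width: 12.6
gripper_force: 40.0
```

```bash
python3 q.py
```

```text
yang -54.62 Mz 0.026 F [3.  2.  1.2] tau7 -0.451
```

>>> step_arm(targets=[[1,[0,0,0],0.02],[1,[0,0,0],0]])

```text
time_s: 7.05
ee_pos: [513.9, 20.7, 135.0]
tool_rot: [1.469, 2.776, -0.0]
wrist_force: [3.3, 1.5, 1.7]
width: 12.3
gripper_force: 40.0
```

```bash
python3 q.py
```

```text
yang -55.78 Mz 0.04 F [3.3 1.5 1.7] tau7 -0.498
```

>>> step_arm(targets=[[1,[0,0,0],0.02],[1,[0,0,0],0]])

```text
time_s: 7.25
ee_pos: [513.9, 20.8, 135.0]
tool_rot: [1.497, 2.761, -0.0]
wrist_force: [3.7, 1.7, 0.5]
width: 12.7
gripper_force: 40.0
```

```bash
python3 q.py
```

```text
yang -56.93 Mz 0.076 F [3.7 1.7 0.5] tau7 -0.495
```

>>> step_arm(targets=[[1,[0,0,0],0.02],[1,[0,0,0],0]])

```text
time_s: 7.45
ee_pos: [513.9, 20.8, 135.0]
tool_rot: [1.525, 2.746, 0.0]
wrist_force: [4.7, 1.7, 2.1]
width: 12.5
gripper_force: 40.0
```

```bash
python3 q.py
```

```text
yang -58.08 Mz 0.054 F [4.7 1.7 2.1] tau7 -0.488
```

>>> step_arm(targets=[[1,[-0.0001,0.0005,0],0.02],[1,[0,0,0],0]])

```text
time_s: 7.65
ee_pos: [513.9, 20.8, 135.0]
tool_rot: [-1.553, -2.73, 0.001]
wrist_force: [1.1, -0.5, 5.3]
width: 12.9
gripper_force: 40.0
```

```bash
python3 q.py
```

```text
yang -59.26 Mz 0.054 F [ 1.1 -0.5  5.3] tau7 -0.446
```

>>> step_arm(targets=[[1,[0,0,0],0.02],[1,[0,0,0],0]])

```text
time_s: 7.85
ee_pos: [513.9, 20.8, 135.0]
tool_rot: [-1.58, -2.715, 0.001]
wrist_force: [1.3, -0.9, 5.8]
width: 12.7
gripper_force: 40.0
```

```bash
python3 q.py
```

```text
yang -60.4 Mz -0.007 F [ 1.3 -0.9  5.8] tau7 -0.472
```

>>> step_arm(targets=[[1,[0,0,0],0.02],[1,[0,0,0],0]])

```text
time_s: 8.05
ee_pos: [513.9, 20.8, 135.0]
tool_rot: [-1.607, -2.699, 0.001]
wrist_force: [2.1, -0.1, 5.7]
width: 12.5
gripper_force: 40.0
```

```bash
python3 q.py
```

```text
yang -61.55 Mz 0.046 F [ 2.1 -0.1  5.7] tau7 -0.466
```

>>> step_arm(targets=[[1,[0,0,0],0.02],[1,[0,0,0],0]])

```text
time_s: 8.25
ee_pos: [513.9, 20.8, 135.0]
tool_rot: [-1.634, -2.683, 0.001]
wrist_force: [1.1, 0.4, 5.2]
width: 12.3
gripper_force: 40.0
```

```bash
python3 q.py
```

```text
yang -62.71 Mz -0.007 F [1.1 0.4 5.2] tau7 -0.448
```

>>> step_arm(targets=[[1,[0,0,0],0.02],[1,[0,0,0],0]])

```text
time_s: 8.45
ee_pos: [514.0, 20.8, 135.0]
tool_rot: [-1.661, -2.666, 0.001]
wrist_force: [0.3, -0.2, 3.9]
width: 12.6
gripper_force: 40.0
```

```bash
python3 q.py
```

```text
yang -63.85 Mz -0.007 F [ 0.3 -0.2  3.9] tau7 -0.446
```

>>> step_arm(targets=[[1,[0,0,0],0.02],[1,[0,0,0],0]])

```text
time_s: 8.65
ee_pos: [514.0, 20.8, 135.0]
tool_rot: [-1.688, -2.649, 0.001]
wrist_force: [-0.0, -0.1, 5.0]
width: 12.5
gripper_force: 40.0
```

```bash
python3 q.py
```

```text
yang -65.0 Mz 0.016 F [-0.  -0.1  5. ] tau7 -0.438
```

No stop by 73°, so the dial started three stops away. I'll pass the crest and go to about 89°.

>>> step_arm(targets=[[1,[0,0,0],0.02],[1,[0,0,0],0]])

```text
time_s: 8.85
ee_pos: [514.0, 20.8, 135.0]
tool_rot: [-1.714, -2.632, 0.001]
wrist_force: [1.0, -0.2, 4.9]
width: 12.4
gripper_force: 40.0
```

```bash
python3 q.py
```

```text
yang -66.15 Mz 0.018 F [ 1.  -0.2  4.9] tau7 -0.419
```

>>> step_arm(targets=[[1,[0,0,0],0.05],[1,[0,0,0],0.05],[1,[0,0,0],0.05],[1,[0,0,0],0]])

```text
time_s: 9.25
ee_pos: [514.0, 20.8, 135.0]
tool_rot: [-1.908, -2.495, 0.001]
wrist_force: [2.1, 0.4, 5.3]
width: 12.7
gripper_force: 40.0
```

```bash
python3 q.py
```

```text
yang -74.82 Mz -0.051 F [2.1 0.4 5.3] tau7 -1.161
```

>>> step_arm(targets=[[1,[0,0,0],0.05],[1,[0,0,0],0.05],[1,[0,0,0],0]])

```text
time_s: 9.55
ee_pos: [514.1, 20.9, 135.0]
tool_rot: [-2.03, -2.397, 0.001]
wrist_force: [1.7, -0.3, 5.8]
width: 12.8
gripper_force: 40.0
```

```bash
python3 q.py
```

```text
yang -80.51 Mz -0.133 F [ 1.7 -0.3  5.8] tau7 -1.204
```

>>> step_arm(targets=[[1,[0,0,0],0.02],[1,[0,0,0],0]])

```text
time_s: 9.75
ee_pos: [514.1, 20.8, 135.0]
tool_rot: [-2.053, -2.378, 0.0]
wrist_force: [1.1, -0.1, 4.3]
width: 12.7
gripper_force: 40.0
```

```bash
python3 q.py
```

```text
yang -81.6 Mz 0.011 F [ 1.1 -0.1  4.3] tau7 -0.42
```

>>> step_arm(targets=[[1,[0,0,0],0.02],[1,[0,0,0],0]])

```text
time_s: 9.95
ee_pos: [514.1, 20.9, 135.0]
tool_rot: [-2.077, -2.357, 0.0]
wrist_force: [0.3, -0.2, 6.7]
width: 12.6
gripper_force: 40.0
```

```bash
python3 q.py
```

```text
yang -82.75 Mz 0.082 F [ 0.3 -0.2  6.7] tau7 -0.468
```

>>> step_arm(targets=[[1,[0,0,0],0.015],[1,[0,0,0],0]])

```text
time_s: 10.15
ee_pos: [514.1, 20.9, 135.0]
tool_rot: [-2.094, -2.342, 0.0]
wrist_force: [1.2, -0.3, 5.2]
width: 13.0
gripper_force: 40.0
```

```bash
python3 q.py
```

```text
yang -83.6 Mz 0.076 F [ 1.2 -0.3  5.2] tau7 -0.397
```

>>> step_arm(targets=[[1,[0,0,0],0.018],[1,[0,0,0],0]])

```text
time_s: 10.35
ee_pos: [514.1, 20.9, 135.0]
tool_rot: [-2.115, -2.323, 0.0]
wrist_force: [1.4, -1.0, 5.6]
width: 13.0
gripper_force: 40.0
```

```bash
python3 q.py
```

```text
yang -84.64 Mz 0.052 F [ 1.4 -1.   5.6] tau7 -0.451
```

>>> step_arm(targets=[[1,[0,0,0],0.018],[1,[0,0,0],0]])

```text
time_s: 10.55
ee_pos: [514.1, 20.9, 135.0]
tool_rot: [2.136, 2.304, -0.0]
wrist_force: [1.7, -0.9, 5.2]
width: 12.5
gripper_force: 40.0
```

```bash
python3 q.py
```

```text
yang -85.67 Mz 0.114 F [ 1.7 -0.9  5.2] tau7 -0.446
```

>>> step_arm(targets=[[1,[0,0,0],0.018],[1,[0,0,0],0]])

```text
time_s: 10.75
ee_pos: [514.1, 20.8, 135.0]
tool_rot: [2.157, 2.284, -0.0]
wrist_force: [1.5, -1.6, 6.8]
width: 12.5
gripper_force: 40.0
```

```bash
python3 q.py
```

```text
yang -86.71 Mz 0.064 F [ 1.5 -1.6  6.8] tau7 -0.439
```

>>> step_arm(targets=[[1,[0,0,0],0.018],[1,[0,0,0],0]])

```text
time_s: 10.95
ee_pos: [514.1, 20.9, 135.0]
tool_rot: [2.177, 2.265, -0.0]
wrist_force: [0.5, -0.7, 6.3]
width: 12.5
gripper_force: 40.0
```

```bash
python3 q.py
```

```text
yang -87.74 Mz 0.09 F [ 0.5 -0.7  6.3] tau7 -0.436
```

>>> step_arm(targets=[[1,[0,0,0],0.018],[1,[0,0,0],0]])

```text
time_s: 11.15
ee_pos: [514.2, 20.8, 135.0]
tool_rot: [2.198, 2.245, -0.0]
wrist_force: [0.7, -0.9, 6.5]
width: 12.7
gripper_force: 40.0
```

```bash
python3 q.py
```

```text
yang -88.78 Mz -0.004 F [ 0.7 -0.9  6.5] tau7 -0.423
```

>>> step_arm(targets=[[1,[0,0,0],0.018],[1,[0,0,0],0]])

```text
time_s: 11.35
ee_pos: [514.2, 20.9, 135.0]
tool_rot: [2.218, 2.225, -0.0]
wrist_force: [1.2, -1.8, 6.0]
width: 12.6
gripper_force: 40.0
```

```bash
python3 q.py
```

```text
yang -89.8 Mz 0.062 F [ 1.2 -1.8  6. ] tau7 -0.419
```

>>> step_arm(targets=[[1,[0,0,0],0.018],[1,[0,0,0],0]])

```text
time_s: 11.55
ee_pos: [514.1, 20.9, 135.0]
tool_rot: [2.238, 2.205, -0.0]
wrist_force: [1.5, -0.9, 4.9]
width: 12.6
gripper_force: 40.0
```

```bash
python3 q.py
```

```text
yang -90.84 Mz -0.012 F [ 1.5 -0.9  4.9] tau7 -0.416
```

>>> step_arm(targets=[[1,[0,0,0],0.018],[1,[0,0,0],0]])

```text
time_s: 11.75
ee_pos: [514.2, 20.9, 135.0]
tool_rot: [2.257, 2.185, -0.0]
wrist_force: [2.2, -0.7, 6.4]
width: 12.6
gripper_force: 40.0
```

```bash
python3 q.py
```

```text
yang -91.87 Mz 0.087 F [ 2.2 -0.7  6.4] tau7 -0.405
```

>>> step_arm(targets=[[1,[0,0,0],0.018],[1,[0,0,0],0]])

```text
time_s: 11.95
ee_pos: [514.2, 20.9, 135.0]
tool_rot: [2.277, 2.164, -0.0]
wrist_force: [1.7, -0.8, 5.1]
width: 12.7
gripper_force: 40.0
```

```bash
python3 q.py
```

```text
yang -92.9 Mz 0.1 F [ 1.7 -0.8  5.1] tau7 -0.45
```

>>> step_arm(targets=[[1,[0,0,0],0.015],[1,[0,0,0],0]])

```text
time_s: 12.15
ee_pos: [514.2, 20.9, 135.0]
tool_rot: [2.293, 2.148, -0.0]
wrist_force: [1.2, -0.9, 5.4]
width: 12.7
gripper_force: 40.0
```

```bash
python3 q.py; python3 - <<'E'
from h import *
g=shot('wrist','w3')
cv2.imwrite('pics/c4.png',cv2.resize(g['frame'][170:384,150:380,::-1],None,fx=2.5,fy=2.5))
E
python3 q.py
```

```text
yang -93.74 Mz 0.242 F [ 1.2 -0.9  5.4] tau7 -0.529
yang -93.72 Mz 0.199 F [ 0.8 -0.7  5.5] tau7 -0.33
```

View pics/c4.png

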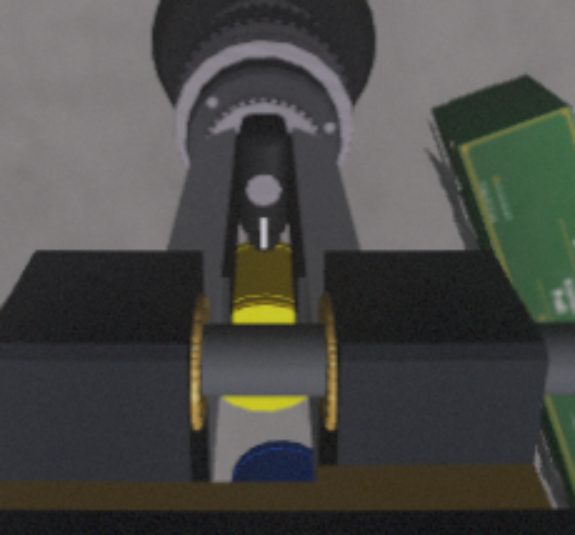

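The picture shows the white line still central at (264,232) in the crop, so the bar has not slipped. The torque has jumped to 0.2–0.24 N m, which is the burr touch. I'll confirm it with a hair more, then back off.

>>> step_arm(targets=[[1,[0,0,0],0.004],[1,[0,0,0],0]])

```text
time_s: 12.4
ee_pos: [514.2, 20.9, 135.0]
tool_rot: [2.296, 2.144, -0.0]
wrist_force: [1.6, -1.6, 5.9]
width: 12.5
gripper_force: 40.0
```

```bash
python3 q.py
```

```text
yang -93.95 Mz 0.325 F [ 1.6 -1.6  5.9] tau7 -0.336
```

>>> step_arm(targets=[[1,[0,0,0],-0.06],[1,[0,0,0],-0.1],[1,[0,0,0],-0.1],[1,[0,0,0],-0.1],[1,[0,0,0],-0.1],[1,[0,0,0],-0.1],[1,[0,0,0],-0.1],[1,[0,0,0],-0.1],[1,[0,0,0],-0.1],[1,[0,0,0],-0.1],[1,[0,0,0],0]])

```text
time_s: 13.5
ee_pos: [513.8, 20.7, 135.0]
tool_rot: [-1.042, -2.963, 0.0]
wrist_force: [-1.4, -0.7, 9.1]
width: 12.7
gripper_force: 40.0
```

```bash
python3 -c "
from h import *
go([514,20.8,135],38.1)"
```

```text
t 13.5 pos [513.8  20.7 135. ] F [-1.4 -0.7  9.1] M [-0.409  0.278  0.   ] w 12.7 gf 40.0 yang -38.74 j [-0.62  0.36  0.62  1.97 -0.26  0.9   1.04] tilt [-0.04 -0.  ]
shift mm [-0.1  0.2 -0. ] turn rad -1.3411
```

>>> step_arm(targets=[[1,[0,0,0],-0.1],[1,[0,0,0],-0.1],[1,[0,0,0],-0.1],[1,[0,0,0],-0.1],[1,[0,0,0],-0.1],[1,[0,0,0],-0.1],[1,[0,0,0],-0.1],[1,[0,0,0],-0.1],[1,[0,0,0],-0.1],[1,[0,0,0],-0.1],[1,[0,0,0],-0.1]])

```text
time_s: 14.6
ee_pos: [513.8, 20.3, 135.0]
tool_rot: [0.661, -3.07, 0.001]
wrist_force: [-2.1, -4.4, 8.2]
width: 12.5
gripper_force: 40.0
```

>>> step_arm(targets=[[1,[0,0,0],-0.1],[1,[0,0,0],-0.1],[1,[0,0,0],-0.04],[1,[0,0,0],0],[1,[0,0,0],0]])

```text
time_s: 15.1
ee_pos: [513.9, 20.1, 135.0]
tool_rot: [1.017, -2.971, 0.001]
wrist_force: [-1.0, -5.0, 7.9]
width: 12.5
gripper_force: 40.0
```

```bash
python3 -c "
from h import *
go([514,20.8,135],38.1)"
```

```text
t 15.1 pos [513.9  20.1 135. ] F [-1.  -5.   7.9] M [-1.108  0.29   0.003] w 12.5 gf 40.0 yang 37.8 j [-0.39  0.32  0.35  1.96 -0.14  0.88  2.26] tilt [-0.04 -0.04]
shift mm [-0.5  0.4 -0. ] turn rad -0.0053
```

>>> step_arm(targets=[[1,[0.0006,-0.0005,-0.0005],0],[1,[0,0,0],0],[0.6,[0,0,0],0],[0,[0,0,0],0],[-0.4,[0,0,0],0],[-0.4,[0,0,0],0],[-0.4,[0,0,0],0],[-0.4,[0,0,-0.01],0],[-0.4,[0,0,-0.025],0],[-0.4,[0,0,-0.04],0],[-0.4,[0,0,0],0],[-0.4,[0,0,0],0]])

```text
time_s: 16.3
ee_pos: [514.4, 20.3, 211.6]
tool_rot: [-1.02, 2.969, -0.0]
wrist_force: [-0.4, -0.1, -1.6]
width: 65.5
gripper_force: 0.0
```

```bash
python3 - <<'E'
from h import *
g=shot('wrist','w4'); P,n=pts(g)
for lo,hi in((145,160),(105,114),(130,139)):
    m=(P[...,2]>lo)&(P[...,2]<hi)&(np.hypot(P[...,0]-514,P[...,1]-20)<32); q=P[m][:,:2]
    w,v=np.linalg.eigh(np.cov(q.T)); d=v[:,1]*np.sign(v[0,1])
    print(lo,len(q),cv2.minEnclosingCircle(q.astype(np.float32)),'ang',np.degrees(np.arctan2(d[1],d[0])))
    if hi<115: # fit outer circle: points beyond 27 from centre
        r=np.hypot(*(q-[514,20]).T); print('r',np.percentile(r,[1,50,99]))
go([506,-356,250],-25)
E
```

```text
145 471 ((515.3164672851562, 20.168058395385742), 16.94651222229004) ang 38.42765607835568
105 543 ((513.5258178710938, 18.93678092956543), 28.91899299621582) ang -52.683687082956084
r [23.65925237 26.89987578 29.44504121]
130 535 ((513.959228515625, 19.223539352416992), 17.686809539794922) ang -53.90219120807124
t 16.35 pos [513.9  20.3 210.6] F [ 0.1 -0.2 -0.2] M [ 0.104  0.035 -0.001] w 65.7 gf 0.0 yang 37.91 j [-0.42  0.22  0.37  1.89 -0.09  1.05  2.22] tilt [0.01 0.01]
shift mm [ 237.4 -292.1  -39.5] turn rad 1.098
```

The dial rests at 38.4°, where 38.1° was intended, so it is four clicks back. Next is the cup: I'll rise while turning, then traverse.

>>> step_arm(targets=[[-0.4,[0,0,-0.02],0.14],[-0.4,[0,0,-0.02],0.14],[-0.4,[0,0,0],0.14],[-0.4,[0,0,0],0.14],[-0.6,[0,0,0],0.14],[-0.6,[0,0,0],0.14],[-0.6,[0,0,0],0.14],[-0.6,[0,0,0],0.14],[-0.6,[0,0,0],0.14],[-0.6,[0,0,0],0.14],[-0.6,[0,0,0],0.14],[-0.6,[0,0,0],0.14]])

```text
time_s: 17.55
ee_pos: [513.5, 20.2, 249.5]
tool_rot: [-1.539, -2.737, 0.002]
wrist_force: [0.0, -0.2, -0.6]
width: 75.3
gripper_force: 0.0
```

```bash
python3 -c "
from h import *
go([506,-356,250],-60)"
```

```text
t 17.55 pos [513.5  20.2 249.5] F [ 0.  -0.2 -0.6] M [-0.011  0.031  0.012] w 75.3 gf 0.0 yang -58.69 j [-0.6   0.19  0.57  1.85 -0.12  1.13  0.56] tilt [-0.1  -0.04]
shift mm [-3.175e+02 -2.019e+02 -2.000e-01] turn rad 0.0229
```

>>> step_arm(targets=[[-0.7,[-0.0265,-0.0168,0],0],[-0.7,[-0.0265,-0.0168,0],0],[-0.7,[-0.0265,-0.0168,0],0],[-0.7,[-0.0265,-0.0168,0],0],[-0.7,[-0.0265,-0.0168,0],0],[-0.7,[-0.0265,-0.0168,0],0],[-0.7,[-0.0265,-0.0168,0],0],[-0.7,[-0.0265,-0.0168,0],0],[-0.7,[-0.0265,-0.0168,0],0],[-0.7,[-0.0265,-0.0168,0],0],[-0.7,[-0.0265,-0.0168,0],0],[-0.7,[-0.0265,-0.0168,0],0]])

```text
time_s: 18.75
ee_pos: [508.7, -357.2, 249.3]
tool_rot: [-1.531, -2.741, 0.0]
wrist_force: [0.7, 0.6, 1.0]
width: 79.9
gripper_force: 0.0
```

>>> step_arm(targets=[[-0.7,[0,0,0.04],0],[-0.7,[0,0,0.04],0],[-0.7,[0,0,0.04],0],[-0.7,[0,0,0],0],[-0.7,[0,0,0],0]])

```text
time_s: 19.25
ee_pos: [508.9, -356.4, 130.8]
tool_rot: [-1.531, -2.742, 0.001]
wrist_force: [-0.2, -0.2, 0.0]
width: 80.1
gripper_force: 0.0
```

```bash
python3 - <<'E'
from h import *
g=shot('wrist','w5'); P,n=pts(g)
m=(P[...,2]>50)&(P[...,2]<64)&(np.hypot(P[...,0]-506,P[...,1]+356)<45); q=P[m]
print(len(q),np.round(q.mean(0),1),cv2.minEnclosingCircle(q[:,:2].astype(np.float32)),g['frame'][m].mean(0))
go([506,-355.5,18],-60)
E
```

```text
2714 [ 505.7 -354.9   57. ] ((506.207275390625, -355.869384765625), 29.100996017456055) [124.15254237 119.94141489 128.08142962]
t 19.3 pos [ 509.5 -356.8  132. ] F [-0.3  0.6 -0.2] M [-0.131 -0.023 -0.016] w 80.1 gf 0.0 yang -58.37 j [ 0.09  0.57  0.65  1.71 -0.4   1.    1.43] tilt [ 0.03 -0.05]
shift mm [  3.1  -2.3 114. ] turn rad 0.0285
```

View pics/w5.png

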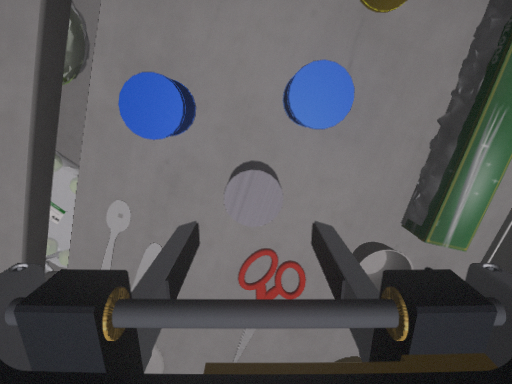

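The wrist view shows the grey cup (catch cup) central at (253,195), clear of its neighbours. I'll go down and grip it gently.

>>> step_arm(targets=[[-0.7,[0.0015,-0.0014,0.03],0],[-0.7,[0,0,0.03],0],[-0.7,[0,0,0.03],0],[-0.7,[0,0,0.015],0],[-0.7,[0,0,0.008],0],[-0.7,[0,0,0],0],[-0.7,[0,0,0],0]])

```text
time_s: 20.0
ee_pos: [508.0, -356.3, 19.0]
tool_rot: [1.531, 2.741, -0.0]
wrist_force: [-0.7, 0.8, 0.6]
width: 79.8
gripper_force: 0.0
```

```bash
python3 -c "
from h import *
go([507.2,-356,18],-58.4)"
```

```text
t 20.0 pos [ 508.  -356.3   19. ] F [-0.7  0.8  0.6] M [-0.018 -0.014  0.034] w 79.8 gf 0.0 yang -58.36 j [ 0.15  0.71  0.56  1.77 -0.5   0.81  1.51] tilt [ 0.09 -0.06]
shift mm [ 0.7 -0.5  1. ] turn rad 0.0008
```

>>> step_arm(force=15, targets=[[-0.4,[0,0,0],0],[-0.3,[0,0,0],0],[-0.2,[0,0,0],0],[-0.1,[0,0,0],0],[0,[0,0,0],0],[0,[0,0,0],0],[0,[0,0,0],0]])

```text
time_s: 20.7
ee_pos: [507.5, -355.8, 18.0]
tool_rot: [1.531, 2.742, 0.0]
wrist_force: [-1.2, 1.4, 6.1]
width: 58.9
gripper_force: 15.0
```

```bash
python3 -c "
from h import *
go([507.2,-356,18],-58.4)"
```

```text
t 20.7 pos [ 507.5 -355.8   18. ] F [-1.2  1.4  6.1] M [0.214 0.278 0.059] w 58.9 gf 15.0 yang -58.35 j [ 0.15  0.71  0.56  1.77 -0.5   0.81  1.51] tilt [ 0.03 -0.01]
shift mm [ 0.  -0.3 -0. ] turn rad 0.0008
```

>>> step_arm(force=20, targets=[[0.1,[0,0,0],0],[0.1,[0,0,-0.01],0],[0.1,[0,0,-0.03],0],[0.1,[0,0,-0.045],0],[0.1,[0,0,-0.045],0],[0.1,[0,0,-0.045],0],[0.1,[0,0,-0.03],0],[0.1,[0,0,-0.005],0],[0.1,[0,0,0],0]])

```text
time_s: 21.6
ee_pos: [507.4, -355.7, 228.3]
tool_rot: [1.531, 2.742, 0.001]
wrist_force: [0.2, 1.0, -1.6]
width: 58.5
gripper_force: 20.0
```

```bash
python3 -c "
from h import *
go([514,20.5,228],-58.4)"
```

```text
t 21.6 pos [ 507.4 -355.7  228.3] F [ 0.2  1.  -1.6] M [-0.036  0.023 -0.003] w 58.5 gf 20.0 yang -58.35 j [ 0.05  0.46  0.71  1.62 -0.32  1.17  1.38] tilt [ 0.08 -0.02]
shift mm [3.168e+02 2.030e+02 2.000e-01] turn rad 0.0009
```

>>> step_arm(targets=[[0.1,[0.015,0.01,0],0],[0.1,[0.028,0.018,0],0],[0.1,[0.028,0.018,0],0],[0.1,[0.028,0.018,0],0],[0.1,[0.028,0.018,0],0],[0.1,[0.028,0.018,0],0],[0.1,[0.028,0.018,0],0],[0.1,[0.028,0.018,0],0],[0.1,[0.028,0.018,0],0],[0.1,[0.028,0.018,0],0],[0.1,[0.028,0.018,0],0],[0.1,[0.015,0.01,0],0]])

```text
time_s: 22.8
ee_pos: [513.9, 16.0, 226.0]
tool_rot: [-1.527, -2.743, 0.002]
wrist_force: [0.6, -0.1, -1.0]
width: 58.3
gripper_force: 20.0
```

>>> step_arm(targets=[[0.1,[0.005,0.003,0],0],[0.1,[0,0,0],0],[0.1,[0,0,0],0]])

```text
time_s: 23.1
ee_pos: [514.5, 17.7, 227.0]
tool_rot: [-1.533, -2.742, 0.001]
wrist_force: [0.4, -1.0, -0.6]
width: 58.7
gripper_force: 20.0
```

```bash
python3 - <<'E'
from h import *
go([514,20.5,182],-58.4)
for c in('wrist','side','top'):
    g=shot(c,'x_'+c); P,n=pts(g)
    for lo,hi in ((260,275),):
        m=(P[...,2]>lo)&(P[...,2]<hi)&(np.hypot(P[...,0]-514,P[...,1]-20)<45); q=P[m]
        print(c,len(q), len(q) and (np.round(q.mean(0),1),cv2.minEnclosingCircle(q[:,:2].astype(np.float32))))
go([514,20.5,182],-58.4)
E
```

```text
t 23.1 pos [514.5  17.7 227. ] F [ 0.4 -1.  -0.6] M [-0.041  0.024 -0.031] w 58.7 gf 20.0 yang -58.43 j [-0.62  0.23  0.61  1.88 -0.15  1.09  0.6 ] tilt [-0.04 -0.04]
shift mm [ 2.7  1.1 45. ] turn rad -0.0006
wrist 8017 (array([513. ,  19.9, 266.3]), ((510.46923828125, 23.888835906982422), 41.51200866699219))
side 267 (array([512.1,  25.2, 265.7]), ((514.051513671875, 20.333805084228516), 41.71588897705078))
top 0 0
t 23.25 pos [514.8  17.8 227.4] F [-0.7  0.4 -0.5] M [-0.063 -0.012  0.037] w 58.8 gf 20.0 yang -58.45 j [-0.62  0.23  0.61  1.88 -0.15  1.09  0.6 ] tilt [-0.   -0.02]
shift mm [ 2.7  0.8 45.4] turn rad -0.0008
```

```bash
python3 - <<'E'
from h import *
g=dict(np.load('pics/x_wrist.npz')); P,n=pts(g)
a=np.radians(-58.43); X=np.array([-np.cos(a),-np.sin(a)]); Y=np.array([-np.sin(a),np.cos(a)])
m=(P[...,2]>261)&(P[...,2]<271); q=P[m][:,:2]-[514.6,17.75]; tx=q@X; ty=q@Y
for y0 in range(-24,25,6):
    k=abs(ty-y0)<2; k&=abs(tx)<40
    if k.sum(): lo,hi=tx[k].min(),tx[k].max(); print(y0,k.sum(),round(lo,1),round(hi,1),'mid',round((lo+hi)/2,1),'exp',round((29**2-y0**2)**.5,1))
E
```

```text
-24 349 -17.4 18.1 mid 0.3 exp 16.3
-18 503 -22.7 23.7 mid 0.5 exp 22.7
-12 587 -26.8 27.5 mid 0.4 exp 26.4
-6 628 -27.2 28.6 mid 0.7 exp 28.4
0 644 -27.8 29.3 mid 0.8 exp 29.0
6 624 -27.9 28.8 mid 0.4 exp 28.4
12 571 -26.2 27.5 mid 0.6 exp 26.4
18 486 -23.2 24.1 mid 0.4 exp 22.7
24 318 -18.0 18.2 mid 0.1 exp 16.3
```

The cup is centred in the fingers to about 0.5 mm. I'll centre it over the axis and lower it.

>>> step_arm(targets=[[0.1,[0.0027,0.0009,0.01],0],[0.1,[0,0,0.02],0],[0.1,[0,0,0.02],0],[0.1,[0,0,0.012],0],[0.1,[0,0,0.008],0],[0.1,[0,0,0.006],0],[0.1,[0,0,0.003],0],[0.1,[0,0,0],0],[0.1,[0,0,0],0]])

```text
time_s: 24.15
ee_pos: [514.4, 21.7, 148.9]
tool_rot: [1.531, 2.742, 0.001]
wrist_force: [0.1, 0.6, -0.7]
width: 58.6
gripper_force: 20.0
```

```bash
python3 -c "
from h import *
go([514,20.5,128],-58.4)"
```

```text
t 24.15 pos [514.4  21.7 148.9] F [ 0.1  0.6 -0.7] M [-0.076  0.04   0.012] w 58.6 gf 20.0 yang -58.36 j [-0.59  0.33  0.58  1.96 -0.22  0.92  0.66] tilt [0.04 0.  ]
shift mm [-0.8 -1.  20.9] turn rad 0.0008
```

>>> step_arm(targets=[[0.1,[-0.0008,-0.0009,0],0],[0.1,[0,0,0.002],0],[0.1,[0,0,0.002],0],[0.1,[0,0,0.002],0],[0.1,[0,0,0.002],0],[0.1,[0,0,0.002],0],[0.1,[0,0,0],0]])

```text
time_s: 24.85
ee_pos: [513.8, 20.4, 138.2]
tool_rot: [1.532, 2.743, -0.001]
wrist_force: [0.5, -0.8, -0.7]
width: 58.6
gripper_force: 20.0
```

```bash
python3 -c "
from h import *
go([514,20.5,128],-58.4)"
```

```text
t 24.85 pos [513.8  20.4 138.2] F [ 0.5 -0.8 -0.7] M [-0.254 -0.113  0.031] w 58.6 gf 20.0 yang -58.36 j [-0.58  0.34  0.58  1.97 -0.24  0.9   0.67] tilt [-0.01 -0.02]
shift mm [-0.1  0.2 10.2] turn rad 0.0007
```

No contact so far (rim at about 120 mm). Going on down.

>>> step_arm(targets=[[0.1,[0,0,0.002],0],[0.1,[0,0,0.002],0],[0.1,[0,0,0.002],0],[0.1,[0,0,0.0015],0],[0.1,[0,0,0],0]])

```text
time_s: 25.35
ee_pos: [513.8, 20.5, 130.8]
tool_rot: [1.532, 2.743, -0.0]
wrist_force: [1.6, -2.5, -1.9]
width: 58.8
gripper_force: 20.0
```

```bash
python3 -c "
from h import *
go([514,20.5,128],-58.4)"
```

```text
t 25.35 pos [513.8  20.5 130.8] F [ 1.6 -2.5 -1.9] M [-0.582 -0.46  -0.013] w 58.8 gf 20.0 yang -58.36 j [-0.58  0.35  0.57  1.97 -0.24  0.88  0.68] tilt [ 0.   -0.02]
shift mm [-0.   0.2  2.8] turn rad 0.0007
```

>>> step_arm(targets=[[0.1,[-0.0008,0,0.0005],0],[0.1,[0,0,0.001],0],[0.1,[0,0,0.0008],0],[0.1,[0,0,0],0]])

```text
time_s: 25.75
ee_pos: [514.1, 20.0, 128.5]
tool_rot: [-1.531, -2.743, 0.0]
wrist_force: [-0.3, -0.2, -1.4]
width: 58.8
gripper_force: 20.0
```

```bash
python3 -c "
from h import *
go([514,20.5,128],-58.4)"
```

```text
t 25.75 pos [514.1  20.  128.5] F [-0.3 -0.2 -1.4] M [-0.094  0.035 -0.066] w 58.8 gf 20.0 yang -58.35 j [-0.57  0.36  0.57  1.97 -0.25  0.88  0.68] tilt [-0.02  0.  ]
shift mm [0.5 0.2 0.5] turn rad 0.0008
```

>>> step_arm(targets=[[0.1,[0,0,0.0005],0],[0.1,[0,0,0.0004],0],[0.1,[0,0,0],0]])

```text
time_s: 26.05
ee_pos: [514.2, 19.9, 127.9]
tool_rot: [-1.532, -2.743, -0.0]
wrist_force: [-1.6, -0.3, 3.3]
width: 58.6
gripper_force: 20.0
```

```bash
python3 -c "
from h import *
go([514,20.5,128],-58.4)"
```

```text
t 26.05 pos [514.2  19.9 127.9] F [-1.6 -0.3  3.3] M [0.03  0.503 0.001] w 58.6 gf 20.0 yang -58.35 j [-0.57  0.36  0.57  1.98 -0.25  0.88  0.68] tilt [-0.    0.01]
shift mm [ 0.6  0.1 -0.1] turn rad 0.0008
```

The rim meets the shoulder at the expected height with about 4 N. I'll release slowly and rise.

>>> step_arm(force=5, targets=[[0.1,[0,0,0.0003],0],[0.1,[0,0,0],0],[-0.25,[0,0,0],0],[-0.32,[0,0,0],0],[-0.4,[0,0,0],0],[-0.6,[0,0,0],0],[-0.7,[0,0,0],0],[-0.7,[0,0,0],0],[-0.7,[0,0,0],0]])

```text
time_s: 26.95
ee_pos: [514.2, 19.9, 127.5]
tool_rot: [1.532, 2.743, -0.0]
wrist_force: [-0.1, -0.8, -0.4]
width: 80.2
gripper_force: 0.0
```

>>> step_arm(targets=[[-0.7,[0,0,-0.01],0],[-0.7,[0,0,-0.02],0],[-0.7,[0,0,-0.03],0],[-0.7,[0,0,-0.04],0],[-0.7,[0,0,-0.03],0],[-0.7,[0,0,0],0],[-0.7,[0,0,0],0]])

```text
time_s: 27.65
ee_pos: [514.3, 20.0, 258.2]
tool_rot: [1.531, 2.742, 0.002]
wrist_force: [0.1, -0.0, -0.5]
width: 80.0
gripper_force: 0.0
```

```bash
python3 - <<'E'
from h import *
go([514,20.5,128],-58.4)
for c in('wrist','side'):
    g=shot(c,'y_'+c); P,n=pts(g)
    m=(P[...,2]>155)&(P[...,2]<180)&(np.hypot(P[...,0]-514,P[...,1]-20)<40); q=P[m]
    A=np.c_[q[:,:2]-[514,20],np.ones(len(q))]; k=abs(q[:,2]-np.median(q[:,2]))<4
    print(c,len(q),np.median(q[:,2]),cv2.minEnclosingCircle(q[:,:2].astype(np.float32)),np.linalg.lstsq(A[k],q[k,2],rcond=None)[0])
    f=g['frame']; 
    if c=='side': cv2.imwrite('pics/z.png',cv2.resize(f[150:270,200:350,::-1],None,fx=4,fy=4))
E
```

```text
t 27.65 pos [514.3  20.  258.2] F [ 0.1 -0.  -0.5] M [-0.099 -0.026 -0.042] w 80.0 gf 0.0 yang -58.35 j [-0.64  0.19  0.62  1.84 -0.12  1.15  0.57] tilt [0.07 0.03]
shift mm [  0.7  -0.2 130.2] turn rad 0.0009
wrist 2443 167.04850946755062 ((514.0890502929688, 20.70889663696289), 29.07910919189453) [ 1.79274459e-04 -7.71949097e-04  1.67052472e+02]
side 258 165.5709109985121 ((512.020751953125, 22.876903533935547), 29.909231185913086) [ 6.42880221e-03 -1.94902133e-02  1.65828684e+02]
```

View pics/z.png

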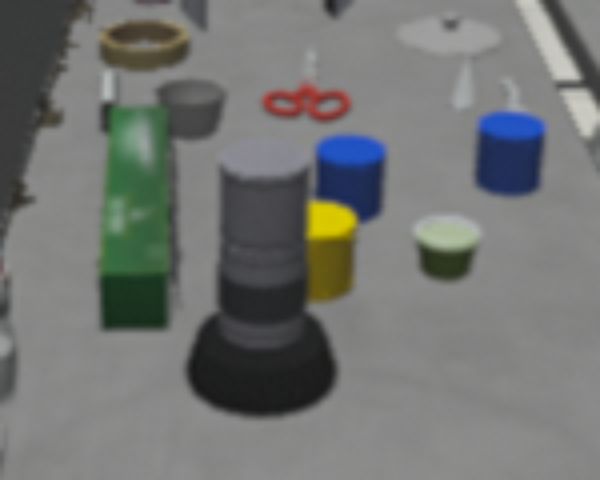

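The side view shows the cup upright and flush on the grinder at (263,215) in the crop. Its top is level at 166–167 mm (166 expected), and nothing else has moved. I'm handing in.

```bash
python3 -c "
from station import *
print(job_done())"
```

```text
the job is handed in; nothing more can be done
None
```

The job is done and handed in: I met the burrs gently (peak about 0.33 N m, below the harmful level), backed the dial off four clicks, and seated the catch cup level and fully home on the grinder's shoulder at about 28 s of the 72 s allowed.

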